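Invert a rinsed drying capsule onto its drying peg

TASK

First take the white cap off the drying peg and stand it, knob up, in the middle part of the saucer. Then take the rinsed blue capsule body from the sloping drain rack, turn it upside down over the bare peg, and press it straight down until the grey seat ring under its rim has sunk fully home. Do not let the cap or the capsule drop, and leave the spectacle case, battery tray, clock and saucer where they are.

Things in the scene. Friction and masses are not known exactly. Their poses are not given: they have to be found in the camera images.
- dryer: Fixed drying stand: round white base 112 mm across, 35 mm high, with an upright orange peg in its middle. Origin: centre of the underside on the table, z up. The peg is 36 mm thick up to 60 mm above the table, tapers to 16 mm at 100 mm and ends in a flat tip at 110 mm. Around its foot lies the grey seat ring (seat).
- peg_tip (a point): Centre of the peg's flat tip, 110 mm above the table.
- seat (a joint): Grey ring round the peg's foot, 84 mm across, hole 42 mm. Value: how far it has sunk, m; 0 at the start (upper face 47.5 mm above the table), 0.008 fully home (39.5 mm). A steady push of about 8 N down on the capsule standing on it sinks it; it stays where it is left and does not sink under the capsule's weight alone.
- cap: Loose white cap, 60 g. Origin: centre of its underside, z up through its knob. Skirt 48 mm across, 0 to 31 mm high, hollow from below (hole 34 mm wide, 26 mm deep), then a round knob 30 mm across from 34 to 64 mm. At the start it hangs upright on the peg, the peg's tip touching the hole's ceiling: origin 84 mm above the table.
- capsule: Loose blue cup, 95 mm long, 52 mm outside, bore 45 mm wide and 90 mm deep, 110 g. Origin: centre of the outside of its closed end; z runs along its axis out of the mouth. The closed end is flat 32 mm across, then a cone to full width within 12 mm. Starts lying in the rack, mouth dipping 15 degrees below level. Inverted on the ring, its closed end is 142.5 mm above the table, fully home 134.5 mm.
- capsule_mouth (a point): Centre of the capsule's open mouth (rim plane), 95 mm from its origin along its z.
- rack: Fixed wire rack, white foot plate 150 x 72 x 8 mm. Origin on the table under the middle of the capsule's axis, which lies 62 mm above it; x (level) points the way the mouth faces, roughly away from the robot. Two rails, 38 mm wide in all, slope 15 degrees down under the capsule, ends turned up 17 mm as stops at its mouth; its sides are free for fingers. It lifts out straight up.
- saucer: Loose white porcelain saucer, 150 mm across, 16 mm high; its middle is flat over 90 mm, upper face of the middle 5 mm above the table. Origin: centre of its underside.
- spectacle_case: Bystander: steel spectacle case 62 by 160 by 36 mm high (long along its y). Origin: centre of underside.
- battery_tray: Bystander: two stacked plastic battery trays, 100 by 140 by 52 mm high. Origin: centre of underside.
- clock: Bystander: wooden alarm clock 45 by 110 by 70 mm high (wide along its y). Origin: centre of underside.
There are look-alikes about, which are no part of the job. Of the things like the saucer, leave any that is turquoise; of the rest the smaller one is meant. Leave any brown look-alike of the cap alone.

How it is judged:
On the way, in this order (a step that is already met when the one before it is completed fails the run):
1. the cap stands knob up in the saucer, let go (horizontal distance between cap and saucer below 0.04 m and z of cap in the frame of saucer between -0.005 and 0.02 m and angle between cap's own z axis and vertical below 0.15 rad and contact force between the fingers and cap below 0.1 N and linear speed of cap below 0.03 m/s), for 0.2 s.
2. the capsule is upside down over the peg, its mouth below the peg's tip (angle between capsule's own z axis and vertical above 3 rad and horizontal distance between capsule_mouth and peg_tip below 0.02 m and z of capsule_mouth in the frame of dryer below 0.1 m), for 0.1 s.
At the end, for the whole second after the job is handed in: Capsule at rest upside down over the peg (within 8 degrees, mouth centred within 8 mm, rim under 44 mm above the table), seat ring sunk at least 6.5 of its 8 mm; cap upright (8 degrees) on the saucer, at rest, let go, within 40 mm of its centre (all of step 1 and angle between capsule's own z axis and vertical above 3 rad and horizontal distance between capsule_mouth and peg_tip below 0.008 m and z of capsule_mouth in the frame of dryer below 0.044 m and value of joint seat above 0.0065 m and linear speed of capsule below 0.02 m/s); the robot touches nothing.
It fails at once if the capsule or the cap is dropped (moves faster than 0.45 m/s, a fall of about 10 mm, with no finger on it) ((linear speed of capsule above 0.45 m/s and not (contact force between the fingers and capsule above 0.05 N)) or (linear speed of cap above 0.45 m/s and not (contact force between the fingers and cap above 0.05 N))).
It fails at once if the spectacle case, battery tray or clock is pushed more than 30 mm (distance of any of spectacle_case, battery_tray, clock from where it was at the start of the episode above 0.03 m).
It fails at once if the saucer is pushed more than 40 mm (distance of saucer from where it was at the start of the episode above 0.04 m).
It also fails if it takes over 64 s, if anything falls off the work surface, if the arm or the gripper's body presses on something with over 40 N, if the wrist force passes 120 N, or if a joint passes its speed limit or range.

ROBOT

A 6-joint arm with a two-finger parallel gripper is mounted at the origin on the work surface. World frame = base frame: x ahead of the robot, y to its left, z up, the work surface at z = 0. Lengths are in m, angles in rad, forces in N, time in s.
With the tool pointing down it reaches from about 0.35 to 0.775 m from the base axis. Payload 7.3 kg.
Tool frame: the origin (TCP) lies midway between the tips of the shut fingers; the grasp point (between the pads) lies 19 mm behind it (tcp_to_grasp is the distance from the TCP to the grasp point, in m); z points along the fingers, y is the line along which they close (so a half turn about z gives the same grasp; the last joint's range is limited). The gripper opens to 92 mm and grips with 3 to 60 N. Pads are 19 mm wide; open, the fingers measure 130 mm over their backs; the gripper's body (75 mm by 190 mm) begins 47 mm behind the grasp point.
Start: joints at [-1.288, 0.342, 1.524, -0, 1.275, -0.146], TCP at [0.218, -0.477, 0.227] pointing down, gripper open.
Joint ranges: [-2.53, 2.53], [-0.77, 2.02], [0.04, 2.7], [-1, 4.14], [0.28, 2.66], [-3.11, 3.11]. Speed limits (rad/s): [2.57, 2.57, 3.14, 3.14, 3.14, 3.14].

INTERFACE

Orientations are given as [roll, pitch, yaw] about the fixed x, y, z axes, in that order (R = Rz(yaw) Ry(pitch) Rx(roll)).
In Python, from cell import observe, read_camera, calibration, hand_in, tcp_to_grasp gives the robot as it stands.
- The arm moves only by the tool send_rows, never from a script. Its argument "targets" is a list of rows, each a list of 5 numbers: the opening, from 0 (shut) to 1 (fully open), then the shift along the world's x, y, z in m, then the turn about the world's z in rad. A call has 1 to 5 rows; each row shifts and turns the commanded pose from where the row before left it; what a row does not reach is not made up. A row lasts 1/10 s, in which the tool goes at most 50 mm and 8.59 degrees, less where a joint would pass 70% of its speed; a pose out of reach is approached as far as the arm can. A call is refused whole if a number of a shift passes 0.05 or a number of a turn 0.15, either way. A call with a gripper value outside its range is refused whole. The fingers move at their own pace and stop on an object; "grip_force" is the grip in N (left out, the last holds). Time passes only in rows, so rows that do not move let the fingers close. It gives the time, the measured TCP pose, the force, the opening and the grip force at its end, in the units of the state.
- observe(): the state, without advancing time (a new reading comes with each control period).
- read_camera(name): name is "side" or "top" or "wrist"; returns (picture, depth): 480x640x3 uint8, red, green, blue; 480x640 float32, m along the optical axis (not along the pixel's ray), 0 where there is no reading.
- calibration(name): a dict with "intrinsics" (3x3 intrinsics, pixels), "world_to_cam" (4x4, takes a point from world to camera coordinates); the wrist camera has in their place "hand_eye" (4x4, takes a point from camera to tool coordinates, whose origin is the TCP and whose axes are the flange's). Camera axes: x right, y up, looking along -z (the intrinsics and any distortion apply to the point x, -y, -z); pixel columns grow to the right and rows downward; lengths in m; the calibration is good to about 2 mm. A picture is of the moment at which its call begins: read the wrist's pose just before it. calibration takes no time and is no camera call.
- hand_in(): hands the job in; it is judged then, once.
The state is a dict: "time": time; "qpos": joint angles; "qvel": joint speeds; "joint_efforts": joint torques, N m; "tool_pos": TCP position; "tool_rot": TCP orientation; "contact_force": force on the tool from outside, world axes, zero at the start; "torque": the same for the moment, N m; "opening": finger opening in m; "grip_force": force on a finger pad.
Only numpy, scipy, OpenCV 4.12 (cv2) and the standard library are available. Lean on these libraries where they do the work, as an engineer would, in place of code of your own. Each camera call takes 0.05 s, during which the arm holds its last target. There are 200 camera calls.

## Working session

There is one attempt and no reset: what is moved stays moved. The work goes in short steps, Python scripts to look and compute and a tool call to move; the robot and the scene stay as the last step left them, time stands still between calls to the robot, and variables do not carry over. Pictures are saved under pics/ and viewed, at most 10 in all, crops included, and the job is handed in when it is done.

Besides the shell and the picture viewer there is one more tool, called by a JSON object that holds its "method" and its "body", one argument or row to a line. send_rows: Moves the arm, as the interface text tells. Its arguments: {"type":"object","properties":{"targets":{"type":"array","items":{"type":"array","items":{"type":"number"}}},"grip_force":{"type":"number"}},"required":["targets"]}

```bash
mkdir -p pics; ls; python3 - <<'E'
from cell import *
import cv2,numpy as np
o=observe();print({k:np.round(v,3) for k,v in o.items()},tcp_to_grasp)
for n in("side","top"):
    p,d=read_camera(n);cv2.imwrite(f"pics/{n}0.png",p[:,:,::-1]);np.savez(f"{n}0.npz",p=p,d=d)
    c=calibration(n);print(n,{k:np.round(v,4).tolist() for k,v in c.items()})
print(calibration("wrist"))
E
```

```text
pics
{'time': np.float64(0.0), 'qpos': array([-1.288,  0.343,  1.525, -0.   ,  1.275, -0.146]), 'qvel': array([-0.   , -0.   , -0.001,  0.001,  0.   ,  0.   ]), 'joint_efforts': array([ -0.   , -43.124, -24.423,   0.072,   0.056,  -0.   ]), 'tool_pos': array([ 0.218, -0.477,  0.226]), 'tool_rot': array([-3.14 , -0.   ,  0.429]), 'contact_force': array([ 0.569,  0.142, -0.167]), 'torque': array([ 0.018, -0.004, -0.048]), 'grip_force': np.float64(0.0), 'opening': np.float64(0.092)} 0.0188
side {'intrinsics': [[466.1608, 0.0, 316.9873], [0.0, 466.1608, 244.0324], [0.0, 0.0, 1.0]], 'world_to_cam': [[0.9867, -0.1615, 0.017, -0.5108], [0.0694, 0.514, 0.855, -0.1657], [-0.1468, -0.8425, 0.5184, -0.8199], [0.0, 0.0, 0.0, 1.0]]}
top {'intrinsics': [[520.3475, 0.0, 307.0337], [0.0, 520.3475, 237.9863], [0.0, 0.0, 1.0]], 'world_to_cam': [[-0.0005, -0.9999, 0.0122, 0.0832], [0.9937, 0.0009, 0.1123, -0.5328], [-0.1123, 0.0122, 0.9936, -1.333], [0.0, 0.0, 0.0, 1.0]]}
{'intrinsics': array([[424.08045028,   0.        , 319.09472236],
       [  0.        , 424.08045028, 235.77687625],
       [  0.        ,   0.        ,   1.        ]]), 'hand_eye': array([[-1.55642615e-05,  9.67152136e-01,  2.54198242e-01,
         6.80350534e-02],
       [ 9.99999828e-01, -1.34006695e-04,  5.71086245e-04,
         3.65471922e-04],
       [ 5.86391547e-04,  2.54198208e-01, -9.67151967e-01,
        -1.59172517e-01],
       [ 0.00000000e+00,  0.00000000e+00,  0.00000000e+00,
         1.00000000e+00]])}
```

View pics/top0.png

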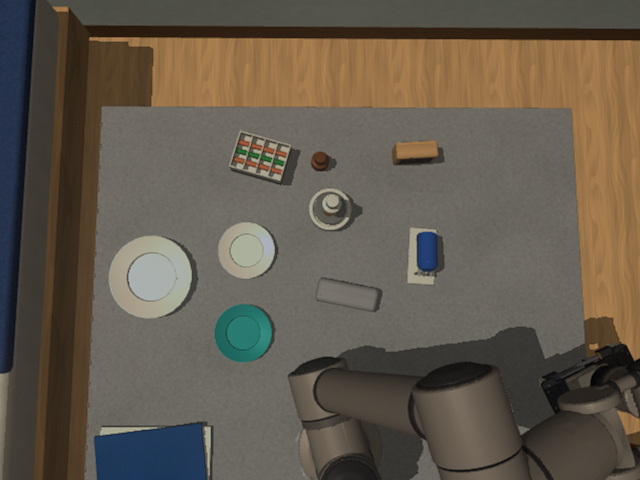

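View pics/side0.png

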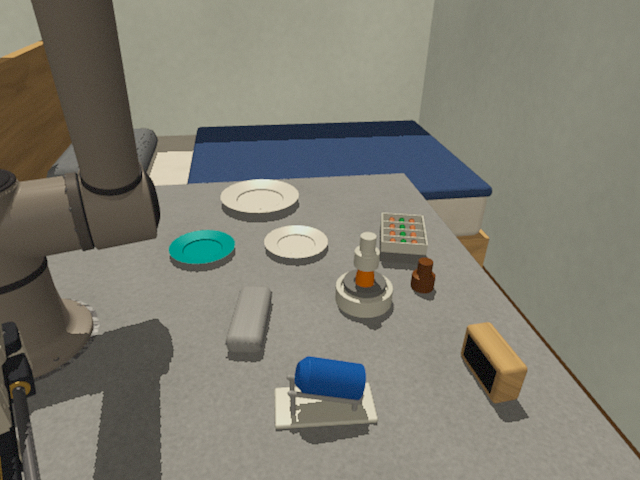

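Top view: the white saucer at (246,250) is wanted (bigger white plate at (150,277), turquoise one at (243,333)). The white cap is on the peg at (332,203) (brown look-alike at (320,160)), and the blue capsule is at (427,250), closed end towards the robot. The side view agrees: cap (367,245), saucer (296,243), capsule (330,378), case (250,320).

```bash
cat > h.py <<'E'
import numpy as np,cv2
from cell import *
def ray(n,u,v):
    c=calibration(n);K=c["intrinsics"];T=c["world_to_cam"];R=T[:3,:3];t=T[:3,3]
    u,v=np.asarray(u,float),np.asarray(v,float)
    d=np.stack([(u-K[0,2])/K[0,0],-(v-K[1,2])/K[1,1],-np.ones_like(u)],-1)
    return -R.T@t, d@R
def onz(n,u,v,z):
    o,d=ray(n,u,v);return o+d*((z-o[2])/d[...,2])[...,None]
def cloud(n,dep):
    v,u=np.mgrid[:480,:640];o,d=ray(n,u,v);return o+d*dep[...,None]
E
python3 - <<'E'
from h import *
for n in("top","side"):
    f=np.load(n+"0.npz");P=cloud(n,f["d"]);hsv=cv2.cvtColor(f["p"],cv2.COLOR_RGB2HSV)
    H,S,V=cv2.split(hsv);x,y,z=P[...,0],P[...,1],P[...,2]
    print(n,"table z",np.round([np.median(z[400:420,250:280]) if n=="top" else np.median(z[440:470,430:460])],4))
    roi=lambda a,b,c,d:(np.arange(480)[:,None]>=b)&(np.arange(480)[:,None]<d)&(np.arange(640)>=a)&(np.arange(640)<c)
    R={"top":dict(caps=(405,222,445,290),cap=(305,185,358,235),sauc=(212,217,280,285),case=(310,270,385,315)),
       "side":dict(caps=(270,350,380,430),cap=(330,228,396,320),sauc=(258,224,332,265),case=(225,280,275,360))}[n]
    m=roi(*R["caps"])&(H>100)&(H<130)&(S>120)&(f["d"]>0);q=P[m]
    print("capsule n,mean,min,max",m.sum(),q.mean(0).round(4),np.percentile(q,[1,99],axis=0).round(4).tolist())
    top=q[q[:,2]>np.percentile(q[:,2],60)]
    c,s,vt=np.linalg.svd(top[:,:]-top.mean(0),full_matrices=False);print(" ridge dir",vt[0].round(3),"yaw",np.degrees(np.arctan2(vt[0][1],vt[0][0])).round(1))
    m=roi(*R["caps"])&(S<60)&(V>120)&(z>0.003)&(z<.014);q=P[m].astype(np.float32);print(" rack plate",m.sum(),[np.round(a,4) for a in cv2.minAreaRect(q[:,:2]*1000)],np.median(q[:,2]))
    m=roi(*R["cap"])&(S<60)&(z>0.100)&(z<.16);q=P[m];print("cap",m.sum(),q.mean(0).round(4),np.percentile(q,[1,99],axis=0).round(4).tolist())
    m=roi(*R["cap"])&(S<60)&(z>0.03)&(z<.045)&(V>120);q=P[m];print("base",m.sum(),np.percentile(q,[1,99],axis=0).round(4).tolist())
    m=roi(*R["sauc"])&(S<60)&(z>0.003)&(V>140);q=P[m];print("saucer",m.sum(),np.percentile(q,[1,99],axis=0).round(4).tolist(),np.median(q[:,2]), cv2.minEnclosingCircle(q[:,:2].astype(np.float32)))
    m=roi(*R["case"])&(z>0.012);q=P[m];print("case",m.sum(),np.percentile(q,[1,99],axis=0).round(4).tolist())
E
```

```text
top table z [-0.0005]
capsule n,mean,min,max 725 [ 0.4952 -0.2175  0.0795] [[0.4471, -0.2432, 0.0539], [0.543, -0.196, 0.0954]]
 ridge dir [-0.995  0.052  0.085] yaw 177.0
 rack plate 594 [array([ 489.0779, -221.7605]), array([ 71.9513, 149.6535]), np.float64(86.132)] 0.0071531865
cap 296 [0.6075 0.0237 0.1286] [[0.5885, 0.0004, 0.1032], [0.6328, 0.0449, 0.1514]]
base 340 [[0.5563, -0.0241, 0.0301], [0.6646, 0.0756, 0.0402]]
saucer 2092 [[0.4315, 0.1728, 0.0032], [0.574, 0.3128, 0.0203]] 0.009865991040024169 ((0.4637272357940674, 0.20148228108882904), 0.1318756490945816)
case 1472 [[0.3484, -0.0977, 0.021], [0.4259, 0.0598, 0.0425]]
side table z [-0.0001]
capsule n,mean,min,max 2398 [ 0.4971 -0.2351  0.0752] [[0.45, -0.2506, 0.0437], [0.5459, -0.2062, 0.094]]
 ridge dir [ 0.994  0.039 -0.105] yaw 2.2
 rack plate 1898 [array([ 499.881, -202.372]), array([114.9228, 163.4936]), np.float64(85.647)] 0.007351899
cap 629 [0.6097 0.0128 0.1242] [[0.5895, -0.0009, 0.1008], [0.6336, 0.0364, 0.1483]]
base 581 [[0.5586, -0.0326, 0.0302], [0.7217, 0.2194, 0.0449]]
saucer 1538 [[0.4341, 0.174, 0.0031], [0.5753, 0.3151, 0.0165]] 0.009468737153302431 ((0.45352011919021606, -0.18436244130134583), 0.5071070194244385)
case 2254 [[0.3495, -0.1023, 0.0131], [0.4284, 0.0491, 0.0375]]
```

```bash
python3 - <<'E'
import cv2
t=cv2.imread("pics/top0.png");s=cv2.imread("pics/side0.png")
a=cv2.resize(t[150:300,200:450],None,fx=3,fy=3)[:300*1+150,:400*2]
b=cv2.resize(t[180:300,210:450],(800,400))
cv2.imwrite("pics/crop0.png",b)
E
```

```text
(no output)
```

View pics/crop0.png

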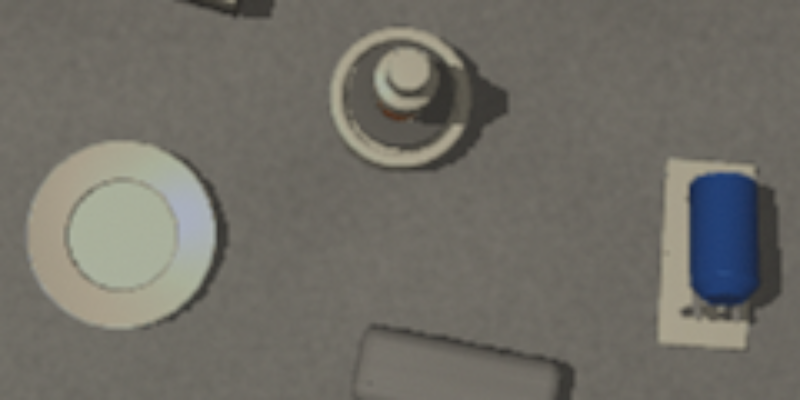

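Crop confirms it: white cap on the peg (405,70), white saucer (122,235), blue capsule (725,235) in its rack. Measured positions are cap/dryer ≈ (0.6105, 0.024), saucer ≈ (0.503, 0.243), and capsule middle ≈ (0.495, -0.22) at yaw ≈ -3.5°. Sizes and heights match the description.

{"method": "send_rows", "body": {
  "targets": [
    [1,0.028,0.036,0,-0.03],
    [1,0.028,0.036,0,-0.03],
    [1,0.028,0.036,0,-0.03],
    [1,0.028,0.036,0,-0.03],
    [1,0.028,0.036,0,-0.03]
  ],
  "grip_force": 15
}}

```text
time: 0.6
tool_pos: [0.359, -0.2958, 0.2265]
tool_rot: [-3.141, 0.0, 0.277]
contact_force: [0.7, -1.1, -0.4]
opening: 0.0918
grip_force: 0.0
```

{"method": "send_rows", "body": {
  "targets": [
    [1,0.028,0.036,0,-0.03],
    [1,0.028,0.036,0,-0.03],
    [1,0.028,0.036,0,-0.03],
    [1,0.028,0.036,0,-0.03],
    [1,0.028,0.036,0,-0.03]
  ]
}}

```text
time: 1.1
tool_pos: [0.499, -0.1157, 0.2265]
tool_rot: [-3.142, 0.0, 0.128]
contact_force: [0.8, -0.7, -0.3]
opening: 0.092
grip_force: 0.0
```

{"method": "send_rows", "body": {
  "targets": [
    [1,0.028,0.036,0,-0.03],
    [1,0.028,0.036,0,-0.03],
    [1,0.028,0.036,0,-0.03],
    [1,0.028,0.033,0,-0.04],
    [1,0,0,0,0]
  ]
}}

```text
time: 1.6
tool_pos: [0.6122, 0.0278, 0.2254]
tool_rot: [-3.14, 0.0, 0.002]
contact_force: [0.8, 0.0, 0.3]
opening: 0.0916
grip_force: 0.0
```

```bash
cat >> h.py <<'E'
from scipy.spatial.transform import Rotation as Ro
def wrist():
    o=observe();p,d=read_camera("wrist");c=calibration("wrist");K=c["intrinsics"];v,u=np.mgrid[:480,:640]
    q=np.stack([(u-K[0,2])/K[0,0]*d,-(v-K[1,2])/K[1,1]*d,-d],-1)
    q=q@c["hand_eye"][:3,:3].T+c["hand_eye"][:3,3]
    return o,p,d,q@Ro.from_euler("xyz",o["tool_rot"]).as_matrix().T+o["tool_pos"]
E
python3 - <<'E'
from h import *
o,p,d,P=wrist();print(o["tool_pos"].round(4),o["tool_rot"].round(3),o["time"])
cv2.imwrite("pics/w1.png",p[:,:,::-1])
S=cv2.cvtColor(p,cv2.COLOR_RGB2HSV)[...,1];z=P[...,2]
near=(d>0)&(np.hypot(P[...,0]-.61,P[...,1]-.024)<.045)
for a,b in((.144,.155),(.11,.118),(.03,.05)):
    q=P[near&(z>a)&(z<b)];print(a,len(q),np.median(q[:,2]).round(4) if len(q) else 0,np.percentile(q,[1,99],axis=0).round(4).tolist() if len(q) else 0, cv2.minEnclosingCircle(q[:,:2].astype(np.float32)) if len(q) else 0)
E
```

```text
[0.6122 0.0278 0.2254] [-3.14e+00  0.00e+00  2.00e-03] 1.6
0.144 2027 0.1491 [[0.5998, 0.0104, 0.145], [0.6277, 0.0377, 0.1506]] ((0.6133719682693481, 0.024161066859960556), 0.015113823115825653)
0.11 1217 0.1169 [[0.5971, 0.0012, 0.111], [0.6365, 0.0468, 0.118]] ((0.6133728623390198, 0.024055946618318558), 0.024042589589953423)
0.03 4181 0.0484 [[0.5757, -0.0167, 0.0319], [0.6539, 0.0644, 0.0499]] ((0.6100021004676819, 0.0240005049854517), 0.045048389583826065)
```

{"method": "send_rows", "body": {
  "targets": [
    [1,0.0005,-0.004,-0.03,0],
    [1,0,0,-0.03,0],
    [1,0,0,-0.03,0],
    [1,0,0,-0.016,0],
    [1,0,0,0,0]
  ]
}}

```text
time: 2.15
tool_pos: [0.6084, 0.0186, 0.118]
tool_rot: [-3.141, 0.006, -0.002]
contact_force: [-0.2, -0.6, -0.5]
opening: 0.0918
grip_force: 0.0
```

{"method": "send_rows", "body": {
  "targets": [
    [0,0,0,0,0],
    [0,0,0,0,0],
    [0,0,0,0,0],
    [0,0,0,0,0],
    [0,0,0,0,0]
  ]
}}

```text
time: 2.65
tool_pos: [0.611, 0.0195, 0.1213]
tool_rot: [3.141, -0.001, -0.001]
contact_force: [0.2, 0.4, -1.2]
opening: 0.0562
grip_force: 0.0
```

```bash
python3 - <<'E'
from h import *
for i in range(2):
    o,p,d,P=wrist();print(o["tool_pos"].round(4),o["opening"],o["grip_force"]);z=P[...,2]
    q=P[(d>0)&(np.hypot(P[...,0]-.613,P[...,1]-.024)<.022)&(z>.145)&(z<.152)];print(len(q),q.mean(0).round(4),np.percentile(q,[1,99],axis=0).round(4).tolist())
E
```

```text
[0.611  0.0195 0.1213] 0.0561848855065767 0.0
2483 [0.6192 0.0239 0.1488] [[0.5994, 0.011, 0.1453], [0.6279, 0.037, 0.1505]]
[0.6109 0.0195 0.1211] 0.05238611312993059 0.0
2501 [0.6192 0.024  0.1488] [[0.5993, 0.0109, 0.1454], [0.6279, 0.0375, 0.1504]]
```

Cap confirmed at (0.6135, 0.024), so the gripper needs to shift +2 mm in x and +4 mm in y before closing.

{"method": "send_rows", "body": {
  "targets": [
    [0.5,0.0025,0.0045,-0.001,0],
    [0.4,0,0,0,0],
    [0,0,0,0,0],
    [0,0,0,0,0],
    [0,0,0,0,0]
  ]
}}

```text
time: 3.25
tool_pos: [0.6132, 0.024, 0.1196]
tool_rot: [3.142, 0.0, -0.001]
contact_force: [0.1, -0.5, -0.6]
opening: 0.0296
grip_force: 15.1
```

{"method": "send_rows", "body": {
  "targets": [
    [0,0,0,0,0],
    [0,0,0,0,0],
    [0,0,0,0,0]
  ]
}}

```text
time: 3.55
tool_pos: [0.6133, 0.024, 0.1197]
tool_rot: [3.142, 0.0, -0.001]
contact_force: [1.0, -0.4, -0.2]
opening: 0.0297
grip_force: 15.1
```

{"method": "send_rows", "body": {
  "targets": [
    [0,0,0,0.015,0],
    [0,0,0,0.02,0],
    [0,0,0,0.02,0],
    [0,-0.01,0.02,0,0],
    [0,-0.015,0.03,0,0]
  ]
}}

```text
time: 4.05
tool_pos: [0.589, 0.0731, 0.1754]
tool_rot: [3.141, -0.002, -0.004]
contact_force: [-0.6, 1.1, -1.6]
opening: 0.0296
grip_force: 15.1
```

{"method": "send_rows", "body": {
  "targets": [
    [0,-0.015,0.03,0,0],
    [0,-0.015,0.03,0,0],
    [0,-0.015,0.03,0,0],
    [0,-0.015,0.03,0,0],
    [0,-0.015,0.03,-0.02,0]
  ]
}}

```text
time: 4.55
tool_pos: [0.5143, 0.2256, 0.1571]
tool_rot: [-3.14, -0.006, -0.001]
contact_force: [1.6, 0.3, -0.7]
opening: 0.0296
grip_force: 15.1
```

{"method": "send_rows", "body": {
  "targets": [
    [0,-0.01,0.019,-0.03,0],
    [0,0,0,-0.03,0],
    [0,0,0,-0.02,0],
    [0,0,0,-0.01,0],
    [0,0,0,0,0]
  ]
}}

```text
time: 5.05
tool_pos: [0.5027, 0.2427, 0.0637]
tool_rot: [3.141, 0.002, -0.001]
contact_force: [0.1, 0.2, -0.3]
opening: 0.0295
grip_force: 15.1
```

```bash
python3 - <<'E'
from h import *
o,p,d,P=wrist();print({k:o[k].round(4) for k in("tool_pos","opening","grip_force","contact_force")});cv2.imwrite("pics/w2.png",p[:,:,::-1])
E
```

```text
Traceback (most recent call last):
AttributeError: 'float' object has no attribute 'round'
```

{"method": "send_rows", "body": {
  "targets": [
    [0,0,0,-0.01,0],
    [0,0,0,-0.008,0],
    [0,0,0,0,0]
  ]
}}

```text
time: 5.4
tool_pos: [0.5028, 0.2427, 0.0459]
tool_rot: [3.141, 0.002, -0.001]
contact_force: [0.2, -1.5, -0.7]
opening: 0.0293
grip_force: 15.1
```

{"method": "send_rows", "body": {
  "targets": [
    [0,0,0,-0.002,0],
    [0,0,0,0,0],
    [0,0,0,0,0]
  ]
}}

```text
time: 5.7
tool_pos: [0.5035, 0.2431, 0.045]
tool_rot: [-3.142, -0.0, -0.001]
contact_force: [-0.1, 0.1, 0.0]
opening: 0.0294
grip_force: 15.1
```

{"method": "send_rows", "body": {
  "targets": [
    [0,0,0,-0.0015,0],
    [0,0,0,0,0],
    [0,0,0,0,0]
  ]
}}

```text
time: 6.0
tool_pos: [0.5033, 0.243, 0.0433]
tool_rot: [3.142, -0.0, -0.001]
contact_force: [0.7, 0.2, -1.0]
opening: 0.0296
grip_force: 15.1
```

{"method": "send_rows", "body": {
  "targets": [
    [0,0,0,-0.001,0],
    [0,0,0,0,0],
    [0,0,0,0,0]
  ]
}}

```text
time: 6.3
tool_pos: [0.5033, 0.243, 0.0422]
tool_rot: [3.141, 0.0, -0.001]
contact_force: [0.1, 0.8, -0.6]
opening: 0.029
grip_force: 15.1
```

{"method": "send_rows", "body": {
  "targets": [
    [0,0,0,-0.001,0],
    [0,0,0,0,0],
    [0,0,0,0,0]
  ]
}}

```text
time: 6.6
tool_pos: [0.5033, 0.243, 0.0412]
tool_rot: [3.141, 0.0, -0.001]
contact_force: [-0.8, -0.4, -0.7]
opening: 0.0295
grip_force: 15.1
```

{"method": "send_rows", "body": {
  "targets": [
    [0,0,0,-0.001,0],
    [0,0,0,0,0],
    [0,0,0,0,0]
  ]
}}

```text
time: 6.9
tool_pos: [0.5035, 0.2431, 0.0406]
tool_rot: [-3.141, -0.001, -0.001]
contact_force: [-0.4, -0.0, 4.3]
opening: 0.0297
grip_force: 15.0
```

{"method": "send_rows", "body": {
  "targets": [
    [0.5,0,0,0,0],
    [0.7,0,0,0,0],
    [0.8,0,0,0,0],
    [1,0,0,0,0],
    [1,0,0,0,0]
  ]
}}

```text
time: 7.4
tool_pos: [0.5033, 0.243, 0.0401]
tool_rot: [3.141, 0.0, -0.001]
contact_force: [0.2, -0.5, 0.4]
opening: 0.0645
grip_force: 0.0
```

{"method": "send_rows", "body": {
  "targets": [
    [1,0,0,0.01,0],
    [1,0,0,0.03,0],
    [1,0,0,0.04,0],
    [1,0,0,0.04,0],
    [1,0,0,0.04,0]
  ]
}}

```text
time: 7.9
tool_pos: [0.5031, 0.243, 0.2027]
tool_rot: [-3.141, -0.001, -0.001]
contact_force: [1.0, 1.1, -0.5]
opening: 0.0918
grip_force: 0.0
```

```bash
python3 - <<'E'
from h import *
o,p,d,P=wrist();print(o["tool_pos"].round(4),o["time"],o["opening"])
cv2.imwrite("pics/w2.png",p[:,:,::-1]);z=P[...,2]
q=P[(d>0)&(np.hypot(P[...,0]-.503,P[...,1]-.243)<.03)&(z>.055)&(z<.08)];print(len(q),np.percentile(q,[1,99],axis=0).round(4).tolist())
f,d=read_camera("side");cv2.imwrite("pics/s2.png",f[:,:,::-1])
E
```

```text
[0.5031 0.243  0.2027] 7.9 0.09178727001664508
1456 [[0.4899, 0.2287, 0.0572], [0.5181, 0.2564, 0.0716]]
```

View pics/w2.png

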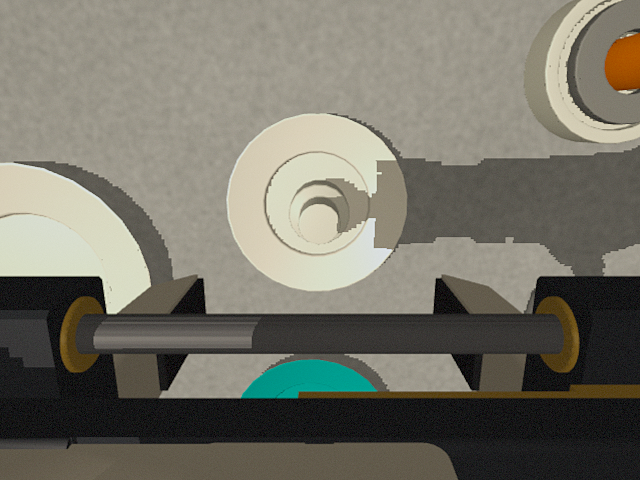

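Wrist view: the cap stands knob up at the saucer's centre, knob at (320,220) inside the saucer circle centred at (318,203). The bare peg is at upper right (630,62). Next, the capsule.

{"method": "send_rows", "body": {
  "targets": [
    [1,-0.004,-0.042,0,-0.006],
    [1,-0.004,-0.042,0,-0.006],
    [1,-0.004,-0.042,0,-0.006],
    [1,-0.004,-0.042,0,-0.006],
    [1,-0.004,-0.042,0,-0.006]
  ],
  "grip_force": 3
}}

```text
time: 8.5
tool_pos: [0.4827, 0.0315, 0.2004]
tool_rot: [3.141, -0.0, -0.031]
contact_force: [1.2, -0.7, 0.3]
opening: 0.0917
grip_force: 0.0
```

{"method": "send_rows", "body": {
  "targets": [
    [1,-0.004,-0.042,0,-0.006],
    [1,-0.004,-0.042,0,-0.006],
    [1,-0.004,-0.042,0,-0.006],
    [1,-0.004,-0.042,0,-0.006],
    [1,-0.004,-0.042,0,-0.006]
  ]
}}

```text
time: 9.0
tool_pos: [0.4627, -0.1786, 0.2005]
tool_rot: [3.141, -0.0, -0.062]
contact_force: [0.4, 0.8, 0.3]
opening: 0.0919
grip_force: 0.0
```

{"method": "send_rows", "body": {
  "targets": [
    [1,-0.003,-0.041,0,0],
    [1,0,0,0,0],
    [1,0,0,0,0],
    [1,0,0,0,0],
    [1,0,0,0,0]
  ]
}}

```text
time: 9.5
tool_pos: [0.4604, -0.2167, 0.2003]
tool_rot: [-3.141, 0.0, -0.059]
contact_force: [0.0, -0.1, -0.1]
opening: 0.0918
grip_force: 0.0
```

```bash
cat > c.py <<'E'
from h import *
def caps(P,p,d):
    H,S,V=cv2.split(cv2.cvtColor(p,cv2.COLOR_RGB2HSV))
    m=(H>100)&(H<130)&(S>120)&(d>0)&(np.hypot(P[...,0]-.5,P[...,1]+.22)<.1);return P[m]
if __name__=="__main__":
    o,p,d,P=wrist();print(o["tool_pos"].round(4),o["tool_rot"].round(3),o["time"])
    q=caps(P,p,d);print(len(q),np.percentile(q,[.5,99.5],axis=0).round(4).tolist())
    # ridge: highest points per x slice, and edges
    for a in np.arange(.445,.55,.01):
        s=q[abs(q[:,0]-a)<.003]
        if len(s)>20: print(a.round(3),s[:,2].max().round(4),s[s[:,2]>s[:,2].max()-.002][:,1].mean().round(4),np.percentile(s[:,1],[1,99]).round(4))
    cv2.imwrite("pics/w3.png",p[:,:,::-1])
E
python3 c.py
```

```text
[ 0.4604 -0.2167  0.2003] [-3.141  0.    -0.059] 9.5
10578 [[0.4549, -0.2665, 0.0608], [0.547, -0.1716, 0.3006]]
0.455 0.2479 -0.1711 [-0.2626 -0.1709]
0.465 0.2759 -0.2663 [-0.2638 -0.1954]
0.475 0.2869 -0.2661 [-0.2662 -0.195 ]
0.485 0.3096 -0.2208 [-0.2672 -0.1855]
0.495 0.2893 -0.1998 [-0.2678 -0.1712]
0.505 0.0891 -0.222 [-0.2464 -0.1978]
0.515 0.0866 -0.2222 [-0.2472 -0.1983]
0.525 0.0836 -0.2238 [-0.2484 -0.1988]
0.535 0.0808 -0.2246 [-0.249 -0.2  ]
0.545 0.0783 -0.225 [-0.2456 -0.2015]
```

View pics/w3.png

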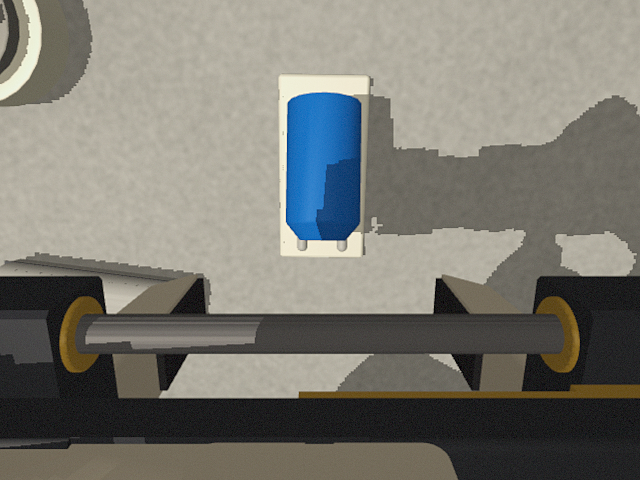

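Wrist view: capsule at (323,165) with mouth up-image (row 95), closed end at row 240, and the peg stand at upper left. Axis yaw is ≈ -0.07, middle x ≈ 0.4955. I'll grip near the closed end, lightly, so that the mouth swings down as it is lifted.

{"method": "send_rows", "body": {
  "targets": [
    [1,0.003,-0.0025,-0.04,-0.01],
    [1,0,0,-0.04,0],
    [1,0,0,-0.04,0],
    [1,0,0,-0.02,0],
    [0.7,0,0,-0.008,0]
  ]
}}

```text
time: 10.05
tool_pos: [0.4624, -0.2189, 0.0502]
tool_rot: [-3.14, 0.003, -0.07]
contact_force: [-0.0, -0.1, 0.3]
opening: 0.0875
grip_force: 0.0
```

{"method": "send_rows", "body": {
  "targets": [
    [0.62,0,0,0,0],
    [0.62,0,0,0,0],
    [0.62,0,0,0,0]
  ]
}}

```text
time: 10.35
tool_pos: [0.4642, -0.2209, 0.0537]
tool_rot: [3.14, -0.002, -0.071]
contact_force: [-0.3, -0.6, 0.8]
opening: 0.0643
grip_force: 0.0
```

```bash
python3 - <<'E'
from c import *
o,p,d,P=wrist();print(o["tool_pos"].round(4),o["tool_rot"].round(3),o["time"],o["opening"])
q=caps(P,p,d);q=q[(q[:,2]<.105)];print(len(q),np.percentile(q,[.5,99.5],axis=0).round(4).tolist())
cv2.imwrite("pics/w4.png",p[:,:,::-1])
f,d=read_camera("side");P=cloud("side",d);q=caps(P,f,d);print(len(q),np.percentile(q,[.5,99.5],axis=0).round(4).tolist())
cv2.imwrite("pics/s4.png",cv2.resize(f[250:450,180:480,::-1],(750,500)))
E
```

```text
[ 0.4642 -0.2209  0.0537] [ 3.14e+00 -2.00e-03 -7.10e-02] 10.35 0.06430420319994683
35217 [[0.4557, -0.2482, 0.0611], [0.5473, -0.1969, 0.0941]]
843 [[0.4343, -0.259, 0.0082], [0.5486, -0.1645, 0.2311]]
```

View pics/s4.png

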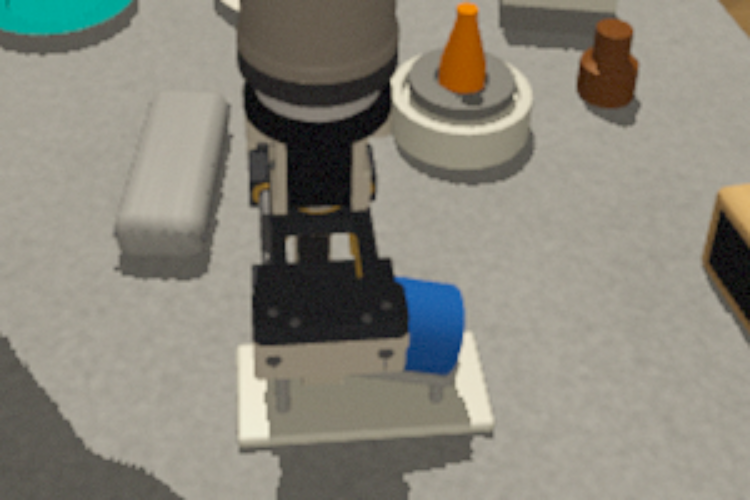

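Side view: the gripper is over the capsule's closed-end half, the mouth (435,325 in the crop) is free on the right, and the peg is bare. Now closing gently.

{"method": "send_rows", "body": {
  "targets": [
    [0.6,0,0,0,0],
    [0.5,0,0,0,0],
    [0.4,0,0,0,0],
    [0.3,0,0,0,0],
    [0,0,0,0,0]
  ],
  "grip_force": 3
}}

```text
time: 10.95
tool_pos: [0.4635, -0.2195, 0.0527]
tool_rot: [-3.14, -0.0, -0.072]
contact_force: [1.4, 6.3, 4.2]
opening: 0.0532
grip_force: 3.0
```

{"method": "send_rows", "body": {
  "targets": [
    [0,0,0,0,0],
    [0,0,0,0,0],
    [0,0,0,0,0]
  ]
}}

```text
time: 11.25
tool_pos: [0.4635, -0.2194, 0.0527]
tool_rot: [-3.14, -0.0, -0.071]
contact_force: [1.3, 6.5, 6.1]
opening: 0.0531
grip_force: 3.0
```

{"method": "send_rows", "body": {
  "targets": [
    [0,0,0,0.003,0],
    [0,0,0,0.004,0],
    [0,0,0,0.004,0],
    [0,0,0,0.004,0],
    [0,0,0,0,0]
  ]
}}

```text
time: 11.75
tool_pos: [0.4636, -0.2208, 0.0679]
tool_rot: [3.141, -0.001, -0.071]
contact_force: [0.4, 1.0, -1.3]
opening: 0.0524
grip_force: 3.0
```

```bash
cat >c2.py <<'E'
from c import *
def side(tag):
    o=observe();print(o["tool_pos"].round(4),o["time"],o["opening"],o["grip_force"],o["contact_force"].round(1))
    f,d=read_camera("side");P=cloud("side",d);H,S,V=cv2.split(cv2.cvtColor(f,cv2.COLOR_RGB2HSV))
    m=(H>100)&(H<130)&(S>150)&(V>60)&(d>0)&(P[...,2]<o["tool_pos"][2]+.06)&(np.hypot(P[...,0]-o["tool_pos"][0],P[...,1]-o["tool_pos"][1])<.13)
    q=P[m];v,u=np.nonzero(m);print(m.sum(),np.percentile(q,[1,99],axis=0).round(4).tolist())
    r=cv2.minAreaRect(np.stack([u,v],1).astype(np.float32));print(r)
    cu,cv=int(np.median(u)),int(np.median(v));x0,y0=max(cu-100,0),max(cv-75,0)
    cv2.imwrite(f"pics/{tag}.png",cv2.resize(f[y0:y0+150,x0:x0+200,::-1],(600,450)))
E
python3 -c "
from c2 import *
side('s5')"
```

```text
[ 0.4636 -0.2208  0.0679] 11.75 0.052440808547874015 3.000325494685967 [ 0.4  1.  -1.3]
753 [[0.4981, -0.2521, 0.0457], [0.5464, -0.2114, 0.0881]]
((347.575439453125, 379.23583984375), (32.554447174072266, 35.851104736328125), 15.945395469665527)
```

View pics/s5.png

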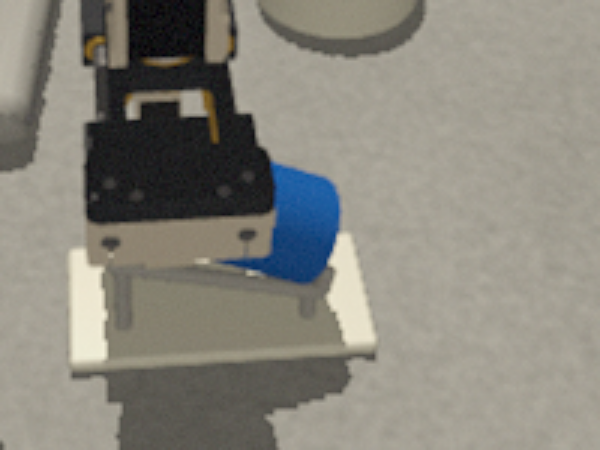

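The capsule is pivoting as planned: the mouth (310,230) dips more steeply while resting on the rails. I'll keep lifting slowly.

{"method": "send_rows", "body": {
  "targets": [
    [0,0,0,0.006,0],
    [0,0,0,0.006,0],
    [0,0,0,0.006,0],
    [0,0,0,0.006,0],
    [0,0,0,0.006,0]
  ]
}}

```text
time: 12.3
tool_pos: [0.4634, -0.2205, 0.0979]
tool_rot: [3.141, -0.0, -0.071]
contact_force: [-0.8, -0.1, -1.1]
opening: 0.0529
grip_force: 3.0
```

{"method": "send_rows", "body": {
  "targets": [
    [0,0,0,0.006,0],
    [0,0,0,0.006,0],
    [0,0,0,0.006,0],
    [0,0,0,0.006,0],
    [0,0,0,0,0]
  ]
}}

```text
time: 12.8
tool_pos: [0.4638, -0.2208, 0.1222]
tool_rot: [3.141, -0.001, -0.071]
contact_force: [0.2, 0.0, -0.4]
opening: 0.0529
grip_force: 3.0
```

```bash
python3 -c "
from c2 import *
side('s6')"
```

```text
[ 0.4638 -0.2208  0.1222] 12.8 0.052935611189817 2.9997238997930253 [ 0.2  0.  -0.4]
902 [[0.4678, -0.25, 0.0706], [0.5262, -0.2245, 0.1235]]
((331.29241943359375, 371.7735595703125), (30.21932029724121, 41.620243072509766), 74.05460357666016)
```

View pics/s6.png

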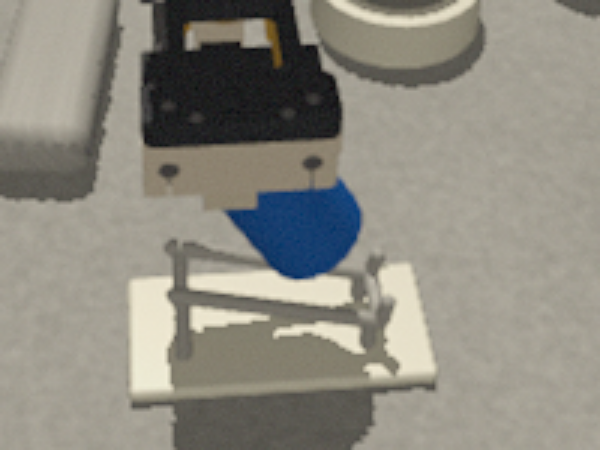

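The capsule is free of the rack but hangs only partly turned, about 50°, held by pad friction. I'll lift it and measure the bare peg tip. If needed, the peg tip inside the bore can bring the mouth under as I move over it.

{"method": "send_rows", "body": {
  "targets": [
    [0,0,0,0.012,0],
    [0,0,0,0.025,0],
    [0,0,0,0.03,0],
    [0,0,0,0.015,0],
    [0,0,0,0,0]
  ]
}}

```text
time: 13.35
tool_pos: [0.4644, -0.2212, 0.206]
tool_rot: [3.139, -0.004, -0.071]
contact_force: [0.5, -0.2, -1.2]
opening: 0.053
grip_force: 3.0
```

```bash
python3 - <<'E'
from c2 import *
side('s7')
L=[]
for n in("top","side"):
    p,d=read_camera(n);P=cloud(n,d);H,S,V=cv2.split(cv2.cvtColor(p,cv2.COLOR_RGB2HSV))
    m=((H<15)&(S>180)&(V>120)&(np.hypot(P[...,0]-.612,P[...,1]-.024)<.05));q=P[m]
    print(n,m.sum(),np.percentile(q,[2,98],axis=0).round(4).tolist())
    t=q[q[:,2]>np.percentile(q[:,2],99.5)-.004];print(" tip",len(t),t.mean(0).round(4))
    v,u=np.nonzero(m)
    if n=="top":
        g=(d>0)&(abs(P[...,2]-.0475)<.006)&(np.hypot(P[...,0]-.612,P[...,1]-.024)<.048)&(S<60);r=P[g].astype(np.float32)
        print(" ring",len(r),cv2.minEnclosingCircle(np.ascontiguousarray(r[:,:2])))
    g=(d>0)&(P[...,2]>.03)&(P[...,2]<.042)&(np.hypot(P[...,0]-.612,P[...,1]-.024)<.065);r=P[g].astype(np.float32)
    print(" base",len(r),cv2.minEnclosingCircle(np.ascontiguousarray(r[:,:2])))
E
```

```text
[ 0.4644 -0.2212  0.206 ] 13.35 0.052977398035075805 2.999636709828337 [ 0.5 -0.2 -1.2]
1381 [[0.461, -0.2504, 0.1534], [0.5241, -0.2255, 0.2192]]
((328.0400085449219, 315.2799987792969), (57.17396926879883, 38.70627212524414), 55.304847717285156)
top 60 [[0.6037, 0.0172, 0.0482], [0.6161, 0.0396, 0.1116]]
 tip 24 [0.6107 0.0234 0.1097]
 ring 578 ((0.6120871901512146, 0.025787753984332085), 0.04507850110530853)
 base 485 ((0.6107410788536072, 0.022313863039016724), 0.05604632571339607)
side 84 [[0.5959, 0.0071, 0.0451], [0.6287, 0.0239, 0.1081]]
 tip 8 [0.6128 0.0204 0.1068]
 base 414 ((0.6186038255691528, 0.014857069589197636), 0.05612725391983986)
```

View pics/s7.png

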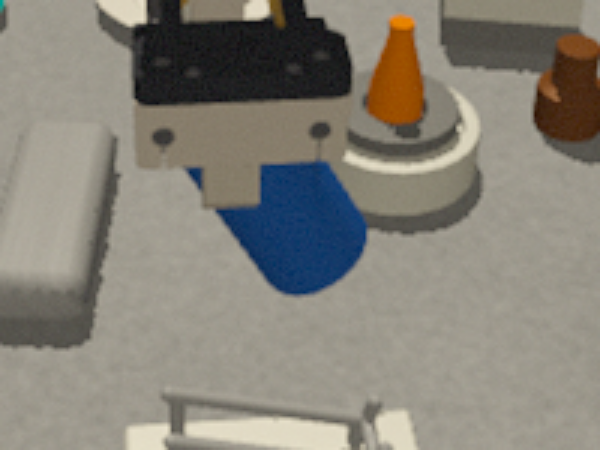

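Side view: the capsule now hangs about 57° mouth-down, with the mouth at (320,265) in the crop; the peg is bare behind it. I'll move it so the mouth sits above the peg tip at (0.612, 0.024).

{"method": "send_rows", "body": {
  "targets": [
    [0,0.006,0.012,0,0.007],
    [0,0.011,0.024,0,0.007],
    [0,0.011,0.024,0,0.007],
    [0,0.011,0.024,0,0.007],
    [0,0.011,0.024,0,0.007]
  ]
}}

```text
time: 14.0
tool_pos: [0.5134, -0.1104, 0.2022]
tool_rot: [-3.141, 0.002, -0.036]
contact_force: [-1.0, -0.9, -1.0]
opening: 0.0529
grip_force: 3.0
```

{"method": "send_rows", "body": {
  "targets": [
    [0,0.011,0.024,0,0.007],
    [0,0.011,0.024,0,0.007],
    [0,0.011,0.024,0,0.007],
    [0,0.011,0.024,0,0.007],
    [0,0.011,0.024,0,0.007]
  ]
}}

```text
time: 14.5
tool_pos: [0.5682, 0.0097, 0.202]
tool_rot: [-3.141, 0.002, -0.0]
contact_force: [-0.3, -0.9, -0.8]
opening: 0.053
grip_force: 3.0
```

{"method": "send_rows", "body": {
  "targets": [
    [0,0.008,0.017,0,0],
    [0,0,0,0,0],
    [0,0,0,0,0],
    [0,0,0,0,0]
  ]
}}

```text
time: 14.9
tool_pos: [0.5758, 0.0242, 0.2027]
tool_rot: [3.141, 0.001, -0.002]
contact_force: [0.1, -0.3, -0.9]
opening: 0.0529
grip_force: 3.0
```

```bash
cat > c3.py <<'E'
from c2 import *
def tilt(tag):
    # silhouette outline of capsule in side view -> points; report extents & lower-left/right edges
    o=observe();g=o["tool_pos"]+[0,0,.0188]
    f,d=read_camera("side");P=cloud("side",d);H,S,V=cv2.split(cv2.cvtColor(f,cv2.COLOR_RGB2HSV))
    m=(H>100)&(H<130)&(S>150)&(V>60)&(d>0)&(P[...,2]<g[2]+.03)&(np.hypot(P[...,0]-g[0],P[...,1]-g[1])<.12)
    print(o["tool_pos"].round(4),o["tool_rot"].round(3),o["time"],"op",round(o["opening"],4),"gf",round(o["grip_force"],1),o["contact_force"].round(1),m.sum())
    if m.sum()<30:return
    q=P[m]-g;print("rel extents",np.percentile(q,[1,99],axis=0).round(4).tolist())
    v,u=np.nonzero(m);print([np.round(a,1) for a in cv2.minAreaRect(np.stack([u,v],1).astype(np.float32))])
    # edges in the vertical plane through the grasp line (y=g_y): intersect rays with it
    oo,dd=ray("side",u,v);s=(g[1]-oo[1])/dd[:,1];X=oo+dd*s[:,None]-g
    for z in np.arange(-.095,.0,.008):
        k=abs(X[:,2]-z)<.002
        if k.sum()>3:print(z.round(3),X[k][:,0].min().round(4),X[k][:,0].max().round(4))
    cv2.imwrite(f"pics/{tag}.png",cv2.resize(f[max(0,int(v.mean())-75):int(v.mean())+75,int(u.mean())-100:int(u.mean())+100,::-1],(600,450)))
E
python3 -c "
from c3 import *
tilt('s8')"
```

```text
[0.5758 0.0242 0.2027] [ 3.141e+00  1.000e-03 -2.000e-03] 14.9 op 0.0529 gf 3.0 [ 0.1 -0.3 -0.9] 921
rel extents [[-0.0179, -0.0275, -0.074], [0.0572, -0.0053, 0.0074]]
[array([361.1, 217.6]), array([51.6, 27.7]), np.float64(62.5)]
-0.087 0.0238 0.0465
-0.079 0.0175 0.0592
-0.071 0.0152 0.0623
-0.063 0.011 0.0636
-0.055 0.0049 0.059
-0.047 0.0008 0.0566
-0.039 -0.0032 0.0521
-0.031 -0.0072 0.0477
-0.023 -0.0112 0.0433
-0.015 -0.0152 0.039
-0.007 -0.0191 0.0347
```

Tilt is now about 28° from vertical, and the peg tip lies inside the mouth opening (peg 36 mm ahead of the grasp point, opening from 19 to 58 mm). Lowering over the tip, then +x in steps so the peg swings the mouth under.

{"method": "send_rows", "body": {
  "targets": [
    [0,0,0,-0.01,0],
    [0,0,0,-0.015,0],
    [0,0,0,-0.015,0],
    [0,0,0,-0.01,0],
    [0,0,0,0,0]
  ]
}}

```text
time: 15.45
tool_pos: [0.5752, 0.0242, 0.1514]
tool_rot: [-3.141, 0.004, -0.002]
contact_force: [0.2, -0.4, -0.9]
opening: 0.0525
grip_force: 3.0
```

{"method": "send_rows", "body": {
  "targets": [
    [0,0,0,-0.006,0],
    [0,0,0,-0.005,0],
    [0,0,0,0,0]
  ]
}}

```text
time: 15.75
tool_pos: [0.576, 0.0245, 0.1418]
tool_rot: [3.142, 0.001, -0.001]
contact_force: [-0.3, -0.3, -0.5]
opening: 0.0527
grip_force: 3.0
```

```bash
python3 -c "
from c3 import *
tilt('s9')"
```

```text
[0.576  0.0245 0.1418] [ 3.142e+00  1.000e-03 -1.000e-03] 15.75 op 0.0527 gf 3.0 [-0.3 -0.3 -0.5] 769
rel extents [[-0.018, -0.028, -0.0732], [0.0571, -0.0047, 0.002]]
[array([360. , 247.7]), array([47.4, 26.4]), np.float64(60.0)]
-0.087 0.0218 0.0493
-0.079 0.0194 0.0585
-0.071 0.0149 0.0619
-0.063 0.0106 0.0633
-0.055 0.0064 0.0605
-0.047 0.0021 0.056
-0.039 0.0074 0.0513
-0.031 -0.0063 0.0469
-0.023 -0.0104 0.0424
-0.015 -0.0145 0.04
-0.007 -0.0185 0.0337
```

{"method": "send_rows", "body": {
  "targets": [
    [0,0.006,0,0,0],
    [0,0.006,0,0,0],
    [0,0.006,0,0,0],
    [0,0.006,0,0,0],
    [0,0.006,0,0,0]
  ]
}}

```text
time: 16.3
tool_pos: [0.6069, 0.0245, 0.1422]
tool_rot: [3.141, 0.0, -0.001]
contact_force: [-0.4, -0.9, -1.2]
opening: 0.0526
grip_force: 3.0
```

```bash
python3 -c "
from c3 import *
tilt('s10')"
```

```text
[0.6069 0.0245 0.1422] [ 3.141e+00  0.000e+00 -1.000e-03] 16.3 op 0.0526 gf 3.0 [-0.4 -0.9 -1.2] 808
rel extents [[-0.0184, -0.0277, -0.0779], [0.0332, -0.0024, 0.0041]]
[array([368.5, 248.5]), array([47., 27.]), np.float64(90.0)]
-0.095 0.0072 0.031
-0.087 -0.0052 0.0402
-0.079 -0.0077 0.0396
-0.071 -0.0101 0.039
-0.063 -0.0106 0.0381
-0.055 -0.0111 0.0375
-0.047 -0.0117 0.0367
-0.039 -0.014 0.036
-0.031 -0.0146 0.0352
-0.023 -0.0151 0.0344
-0.015 -0.0155 0.0338
-0.007 -0.016 0.033
```

{"method": "send_rows", "body": {
  "targets": [
    [0,0.003,0,0,0],
    [0,0.003,0,0,0],
    [0,0.003,0,0,0],
    [0,0,0,0,0]
  ]
}}

```text
time: 16.75
tool_pos: [0.6156, 0.0245, 0.1422]
tool_rot: [3.142, -0.0, -0.001]
contact_force: [0.2, 0.2, -1.2]
opening: 0.053
grip_force: 3.0
```

```bash
python3 -c "
from c3 import *
tilt('s11')"
```

```text
[0.6156 0.0245 0.1422] [ 3.142e+00 -0.000e+00 -1.000e-03] 16.75 op 0.053 gf 3.0 [ 0.2  0.2 -1.2] 827
rel extents [[-0.019, -0.0278, -0.0777], [0.0287, -0.0013, 0.0051]]
[array([371.5, 248.7]), array([27.3, 47.2]), np.float64(5.9)]
-0.095 0.0025 0.0243
-0.087 -0.0119 0.0335
-0.079 -0.0165 0.0329
-0.071 -0.0169 0.034
-0.063 -0.0175 0.0334
-0.055 -0.0179 0.0327
-0.047 -0.0166 0.0336
-0.039 -0.017 0.033
-0.031 -0.0176 0.0323
-0.023 -0.0181 0.0334
-0.015 -0.0167 0.0326
-0.007 -0.0172 0.0337
```

```bash
python3 - <<'E'
from h import *
T=calibration("side")["world_to_cam"];C=-T[:3,:3].T@T[:3,3];print(C)
g=np.array([.6156,.0245])
r=C[:2]-g;D=np.hypot(*r);b=np.arctan2(*(-r)[::-1]);a=np.arcsin(.026/D)
for s in(-a,a):
    k=np.array([np.cos(b+s),np.sin(b+s)]);t=(g[1]-C[1])/k[1];print((C[:2]+k*t-g).round(4))
E
```

```text
[ 0.39515806 -0.68799911  0.57539828]
[ 0.0275 -0.    ]
[-0.0269 -0.    ]
```

Capsule is now vertical within about 1°, with its axis about 8 mm ahead of the grasp point. The peg is at x ≈ 0.612, so I shift back 10 mm and lower.

{"method": "send_rows", "body": {
  "targets": [
    [0,-0.003,0,0,0],
    [0,-0.004,0,0,0],
    [0,-0.003,0,0,0],
    [0,0,0,0,0]
  ]
}}

```text
time: 17.2
tool_pos: [0.6048, 0.0246, 0.1424]
tool_rot: [3.142, 0.0, -0.001]
contact_force: [0.1, 0.2, -1.5]
opening: 0.0531
grip_force: 3.0
```

{"method": "send_rows", "body": {
  "targets": [
    [0,0,0,-0.005,0],
    [0,0,0,-0.005,0],
    [0,0,0,-0.005,0],
    [0,0,0,-0.003,0],
    [0,0,0,0,0]
  ]
}}

```text
time: 17.7
tool_pos: [0.6049, 0.0245, 0.1234]
tool_rot: [-3.142, 0.001, -0.001]
contact_force: [-1.2, -0.4, -0.4]
opening: 0.0531
grip_force: 3.0
```

```bash
python3 -c "
from c3 import *
tilt('s12')"
```

```text
[0.6049 0.0245 0.1234] [-3.142e+00  1.000e-03 -1.000e-03] 17.7 op 0.0531 gf 3.0 [-1.2 -0.4 -0.4] 788
rel extents [[-0.0187, -0.0279, -0.0783], [0.0292, -0.0035, 0.0033]]
[array([365.6, 258.5]), array([26.5, 45.3]), np.float64(4.4)]
-0.095 -0.0015 0.0286
-0.087 -0.0139 0.034
-0.079 -0.0163 0.0334
-0.071 -0.0167 0.0326
-0.063 -0.0173 0.034
-0.055 -0.0157 0.0332
-0.047 -0.0162 0.0326
-0.039 -0.0168 0.0337
-0.031 -0.0171 0.0331
-0.023 -0.0177 0.0323
-0.015 -0.0161 0.0335
-0.007 -0.0167 0.0329
```

{"method": "send_rows", "body": {
  "targets": [
    [0,0,0,-0.005,0],
    [0,0,0,-0.004,0],
    [0,0,0,-0.002,0],
    [0,0,0,0,0]
  ]
}}

```text
time: 18.15
tool_pos: [0.6051, 0.0245, 0.1127]
tool_rot: [-3.142, 0.001, -0.001]
contact_force: [-0.4, 0.3, -2.1]
opening: 0.0528
grip_force: 3.0
```

{"method": "send_rows", "body": {
  "targets": [
    [0,0,0,-0.002,0],
    [0,0,0,-0.002,0],
    [0,0,0,0,0]
  ]
}}

```text
time: 18.45
tool_pos: [0.6057, 0.0245, 0.1095]
tool_rot: [3.141, -0.001, -0.001]
contact_force: [-0.1, 0.5, 0.5]
opening: 0.0528
grip_force: 3.0
```

```bash
python3 -c "
from c3 import *
tilt('s13')"
```

```text
[0.6057 0.0245 0.1095] [ 3.141e+00 -1.000e-03 -1.000e-03] 18.45 op 0.0528 gf 3.0 [-0.1  0.5  0.5] 767
rel extents [[-0.0186, -0.0281, -0.0781], [0.0291, -0.0027, 0.0032]]
[array([365.3, 264.6]), array([26.5, 45.2]), np.float64(5.2)]
-0.095 -0.0034 0.029
-0.087 -0.0119 0.0325
-0.079 -0.0163 0.0339
-0.071 -0.0167 0.033
-0.063 -0.0172 0.0324
-0.055 -0.0176 0.0336
-0.047 -0.0162 0.033
-0.039 -0.0166 0.0322
-0.031 -0.0171 0.0336
-0.023 -0.0175 0.0328
-0.015 -0.0161 0.0322
-0.007 -0.0167 -0.0127
```

{"method": "send_rows", "body": {
  "targets": [
    [0,0,0,-0.0015,0],
    [0,0,0,0,0],
    [0,0,0,0,0]
  ]
}}

```text
time: 18.8
tool_pos: [0.6058, 0.0245, 0.1083]
tool_rot: [3.141, -0.001, -0.001]
contact_force: [1.5, 0.5, 4.2]
opening: 0.0532
grip_force: 3.0
```

{"method": "send_rows", "body": {
  "targets": [
    [0,0,0,-0.0015,0],
    [0,0,0,0,0],
    [0,0,0,0,0]
  ]
}}

```text
time: 19.1
tool_pos: [0.6054, 0.0245, 0.1063]
tool_rot: [3.141, -0.0, -0.001]
contact_force: [2.1, 0.2, 4.9]
opening: 0.0529
grip_force: 3.0
```

{"method": "send_rows", "body": {
  "targets": [
    [0,0,0,0,0],
    [0,0,0,0,0],
    [0,0,0,0,0]
  ],
  "grip_force": 30
}}

```text
time: 19.4
tool_pos: [0.6054, 0.0245, 0.1063]
tool_rot: [3.141, -0.0, -0.001]
contact_force: [1.5, 0.9, 4.2]
opening: 0.052
grip_force: 30.0
```

{"method": "send_rows", "body": {
  "targets": [
    [0,0,0,-0.001,0],
    [0,0,0,-0.001,0],
    [0,0,0,-0.001,0],
    [0,0,0,0,0]
  ]
}}

```text
time: 19.8
tool_pos: [0.6054, 0.0245, 0.1034]
tool_rot: [3.142, -0.0, -0.001]
contact_force: [1.3, 0.7, 4.5]
opening: 0.0524
grip_force: 30.0
```

{"method": "send_rows", "body": {
  "targets": [
    [0,0,0,-0.001,0],
    [0,0,0,-0.001,0],
    [0,0,0,-0.001,0],
    [0,0,0,0,0]
  ]
}}

```text
time: 20.2
tool_pos: [0.6054, 0.0246, 0.1004]
tool_rot: [3.142, -0.0, -0.001]
contact_force: [1.3, 1.0, 3.6]
opening: 0.0518
grip_force: 30.0
```

{"method": "send_rows", "body": {
  "targets": [
    [0,0,0,-0.001,0],
    [0,0,0,-0.001,0],
    [0,0,0,0,0]
  ]
}}

```text
time: 20.5
tool_pos: [0.6054, 0.0245, 0.0983]
tool_rot: [3.142, -0.0, -0.001]
contact_force: [1.3, 0.8, 5.5]
opening: 0.0525
grip_force: 30.0
```

```bash
cat > c4.py <<'E'
from c3 import *
o,p,d,P=wrist();H,S,V=cv2.split(cv2.cvtColor(p,cv2.COLOR_RGB2HSV))
m=(H>100)&(H<130)&(S>120)&(d>0)&(np.hypot(P[...,0]-.613,P[...,1]-.024)<.032)&(P[...,2]<.18)
q=P[m];print("wrist blue",len(q))
if len(q)>50:
    t=q[q[:,2]>.125];print(np.percentile(q,[1,50,99],axis=0).round(4).tolist(),len(t))
m=(d>0)&(np.hypot(P[...,0]-.613,P[...,1]-.024)<.05)&(P[...,2]>.03)&(P[...,2]<.056)&(S<60)
q=P[m];print("ring/base z hist",np.histogram(q[:,2],bins=np.arange(.03,.058,.002))[0])
tilt('s14')
E
python3 c4.py
```

```text
wrist blue 14698
[[0.5922, 0.0009, 0.0503], [0.6277, 0.0242, 0.129], [0.6385, 0.0475, 0.1367]] 10065
ring/base z hist [ 212  199 1455 1483 1296 5727  155    4    1    0    1    0    1    0]
[0.6054 0.0245 0.0983] [ 3.141e+00 -0.000e+00 -1.000e-03] 20.55 op 0.052 gf 30.0 [1.  0.2 4.1] 701
rel extents [[-0.0184, -0.0281, -0.0753], [0.03, -0.0058, 0.0004]]
[array([365. , 268.7]), array([26.3, 43.3]), np.float64(5.2)]
-0.095 0.0016 0.0281
-0.087 -0.0088 0.0318
-0.079 -0.0153 0.0348
-0.071 -0.0158 0.0344
-0.063 -0.0162 0.0338
-0.055 -0.0167 0.0329
-0.047 -0.0152 0.0343
-0.039 -0.0156 0.0335
-0.031 -0.0162 0.0329
-0.023 -0.0166 0.0341
-0.015 -0.0171 0.0335
```

{"method": "send_rows", "body": {
  "targets": [
    [0,0,0,-0.001,0],
    [0,0,0,-0.001,0],
    [0,0,0,0,0]
  ]
}}

```text
time: 20.9
tool_pos: [0.6059, 0.0245, 0.0982]
tool_rot: [3.141, -0.002, -0.001]
contact_force: [-2.1, -0.7, 16.1]
opening: 0.0519
grip_force: 30.0
```

{"method": "send_rows", "body": {
  "targets": [
    [0,0,0,-0.001,0],
    [0,0,0,-0.001,0],
    [0,0,0,0,0]
  ]
}}

```text
time: 21.2
tool_pos: [0.6063, 0.0245, 0.098]
tool_rot: [3.141, -0.004, -0.001]
contact_force: [-5.0, 1.3, 25.5]
opening: 0.052
grip_force: 30.0
```

Hard stop reached: force rises to 25 N with no further travel. I'll relax, open and withdraw straight up.

{"method": "send_rows", "body": {
  "targets": [
    [0,0,0,0.003,0],
    [0.6,0,0,0,0],
    [0.7,0,0,0,0],
    [0.85,0,0,0,0],
    [1,0,0,0,0]
  ]
}}

```text
time: 21.7
tool_pos: [0.6048, 0.0245, 0.0964]
tool_rot: [-3.142, 0.002, -0.001]
contact_force: [-0.8, 1.3, 0.2]
opening: 0.0742
grip_force: 0.0
```

{"method": "send_rows", "body": {
  "targets": [
    [1,0,0,0,0],
    [1,0,0,0,0],
    [1,0,0,0,0],
    [1,0,0,0.01,0],
    [1,0,0,0.03,0]
  ]
}}

```text
time: 22.2
tool_pos: [0.6036, 0.0246, 0.1355]
tool_rot: [-3.141, 0.006, -0.001]
contact_force: [-0.6, 0.5, -0.5]
opening: 0.0914
grip_force: 0.0
```

{"method": "send_rows", "body": {
  "targets": [
    [1,0,0,0.04,0],
    [1,0,0,0.04,0],
    [1,-0.03,0,0.02,0],
    [1,-0.03,0,0,0],
    [1,0,0,0,0]
  ]
}}

```text
time: 22.7
tool_pos: [0.5427, 0.0248, 0.2391]
tool_rot: [3.141, -0.0, -0.001]
contact_force: [0.3, -0.2, -1.1]
opening: 0.0918
grip_force: 0.0
```

{"method": "send_rows", "body": {
  "targets": [
    [1,0,0,0,0],
    [1,0,0,0,0],
    [1,0,0,0,0]
  ]
}}

```text
time: 23.0
tool_pos: [0.546, 0.0244, 0.2369]
tool_rot: [3.142, 0.0, -0.001]
contact_force: [0.5, -0.3, 0.6]
opening: 0.0915
grip_force: 0.0
```

```bash
python3 - <<'E'
from h import *
o,p,d,P=wrist();print(o["tool_pos"].round(4),o["time"],o["contact_force"].round(1))
H,S,V=cv2.split(cv2.cvtColor(p,cv2.COLOR_RGB2HSV));near=(d>0)&(np.hypot(P[...,0]-.613,P[...,1]-.024)<.055)
b=P[near&(H>100)&(H<130)&(S>120)&(P[...,2]<.16)]
for a,c in((.13,.14),(.04,.125)):
    q=b[(b[:,2]>a)&(b[:,2]<c)];print(a,len(q),np.median(q,0).round(4),np.percentile(q,[1,99],axis=0).round(4).tolist())
t=b[b[:,2]>.132];A=np.c_[t[:,:2],np.ones(len(t))];k=np.linalg.lstsq(A,t[:,2],rcond=None)[0];print("tilt deg",np.degrees(k[:2]).round(2))
q=P[near&(S<60)&(P[...,2]>.03)&(P[...,2]<.056)];print(np.histogram(q[:,2],bins=np.arange(.03,.058,.002))[0])
f,_=read_camera("side");cv2.imwrite("pics/s15.png",cv2.resize(f[200:340,230:430,::-1],(800,560)))
E
```

```text
[0.546  0.0244 0.2369] 23.0 [ 0.5 -0.3  0.6]
0.13 3674 [0.6126 0.0242 0.1351] [[0.5935, 0.0049, 0.1302], [0.6315, 0.0429, 0.1371]]
0.04 281 [0.6077 0.0302 0.1243] [[0.5871, -0.0007, 0.0416], [0.6372, 0.0494, 0.125]]
tilt deg [-0.03 -0.  ]
[ 170  143 2128 2359  825 2093   82    0    0    0    0    0    0    0]
```

View pics/s15.png

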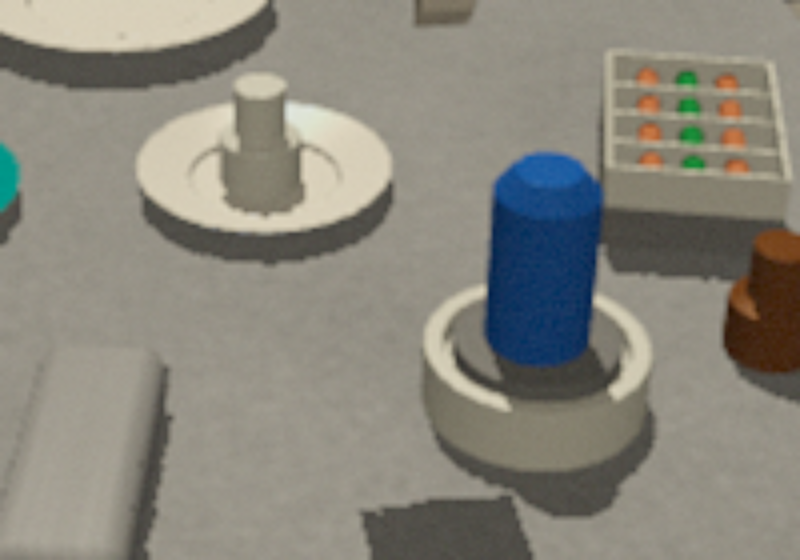

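Side view: the capsule stands upright and inverted on the sunken ring (545,260), level and centred, closed end at ≈ 0.135 m. The cap stands knob up in the saucer (262,140), and the robot is clear.

```bash
python3 -c "
from cell import *
print(hand_in())"
```

```text
the job is handed in; nothing more can be done
None
```

The job is handed in after about 23 s of robot time: the cap stands knob up in the middle of the saucer, and the capsule is upside down on the peg with the seat ring pressed to its hard stop; the judge's result was not shown.

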